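Fit the filter cartridge in the foam cutter's fume extractor and hold it down

ROBOT

A 7-joint arm with a two-finger parallel gripper is mounted at the origin on the work surface. World frame = base frame: x ahead of the robot, y to its left, z up, the work surface at z = 0. Lengths are in mm, angles in rad, forces in N, time in s.
With the tool pointing down it reaches from about 350 to 900 mm from the base axis. Payload 19.9 kg.
Tool frame: the origin (TCP) lies midway between the tips of the shut fingers; the grasp point (between the pads) lies 19 mm behind it; y points along the fingers, z is the direction in which the jaws open and shut, and the axes are right-handed (so a half turn about y gives the same grasp; the last joint's range is limited). The gripper opens to 94 mm and grips with 3 to 60 N. Pads are 16 mm wide; open, the fingers measure 119 mm over their backs; the gripper's body (75 mm by 177 mm) begins 78 mm behind the grasp point.
Start: joints at [-1.165, 0.417, -0.01, 1.614, 0.005, 1.111, -0.053], TCP at [270.602, 563.359, 205.425] pointing down, gripper open.
Joint ranges: [-2.81, 2.81], [-0.39, 2.02], [-1.27, 1.25], [0.06, 2.57], [-1.19, 4.33], [0.19, 2], [-2.82, 2.82]. Speed limits (rad/s): [1.89, 1.89, 2.39, 2.39, 3.01, 3.01, 3.01].

INTERFACE

Orientations are given as a unit quaternion [x, y, z, w].
In Python, from station import arm gives the robot as it stands.
- The arm moves only by the tool servo_tool, never from a script. Its argument "motion" is a list of rows, each a list of 3 entries, a list of its own where there are three numbers: the opening, from -1 (shut) to 1 (fully open), then the shift along the tool's x, y, z scaled (see below), then the turn about the tool's y scaled (see below). In form: [[grip, [tx, ty, tz], turn], ...]. A call has 1 to 8 rows; each row is the pose to reach, as a shift and turn from the pose commanded when the call began, along the tool's axes at that moment; what a row does not reach only later rows make up. The controller multiplies each number of a shift by 10 cm and each number of a turn by pi/2 rad. A row lasts 1/8 s, in which the tool goes at most 62.5 mm and 10.7 degrees, less where a joint would pass 70% of its speed; a pose out of reach is approached as far as the arm can. A call with a number of a shift or a turn outside -1 to 1 is refused whole. A call with a gripper value outside its range is refused whole. The fingers move at their own pace and stop on an object; the grip force is fixed at half the most. Time passes only in rows, so rows that repeat a pose let the fingers close. It gives the time, the measured TCP pose, the force and the opening at its end, in the units of the state.
- arm.state(): the state, without advancing time (a new reading comes with each control period).
- arm.camera(name): name is "scene" or "top" or "wrist"; returns the picture (480x640x3 uint8, red, green, blue); there is no depth.
- arm.calibration(name): a dict with "vfov" (degrees; the focal length in pixels is half the picture's height over the tangent of half this angle, whatever the lens; pixels are square), "cx", "cy" (the principal point, pixels), "view" (4x4, takes a point from world to camera coordinates); the wrist camera has in their place "mount" (4x4, takes a point from camera to tool coordinates, whose origin is the TCP and whose axes are the tool frame's). Camera axes: x right, y up, looking along -z (the intrinsics and any distortion apply to the point x, -y, -z); pixel columns grow to the right and rows downward; lengths in mm; the calibration is good to about 2 mm. A picture is of the moment at which its call begins: read the wrist's pose just before it. calibration takes no time and is no camera call.
- arm.sign_off(): hands the job in, once; it reports no verdict.
The state is a dict: "time": time; "joints": joint angles; "qd": joint speeds; "joint_torque": joint torques, N m; "position": TCP position; "ee_rot": TCP orientation; "contact_force": force on the tool from outside, world axes, zero at the start; "torque": the same for the moment, N m; "grip_width": opening from 0.0 (shut) to 1.0 (fully open).
Only numpy, scipy, OpenCV 4.12 (cv2) and the standard library are available. Lean on these libraries where they do the work, as an engineer would, in place of code of your own. Each camera call takes 0.05 s, during which the arm holds its last target. There are 200 camera calls.

TASK

Slide the clear cover of the fume extractor fully open and fit the filter cartridge in the empty bayonet socket below: lugs in the keyways, push down against the spring, and give it a quarter turn clockwise to the stop. Then press it right down until its shoulder sits on the socket's rim and finish like that, still gripping it and holding it down and turned, so that I can put in its retaining screw (the spring lifts it if you let go). Do not knock the other things on the table about.

Things in the scene. Friction and masses are not known exactly. Their poses are not given: they have to be found in the camera images.
- extractor: The fume extractor, a grey box 200 mm (its x) by 340 mm (its y), 118 mm high, fixed on the table; origin at the centre of its underside, z up. Its half at the -y end is the filter bay: an open-topped well 170 mm along x, 154 mm along y, floor 19 mm above the table, with the bayonet socket in the middle. The other half holds the fan
- cover (a joint): The clear sliding cover on top of the extractor: a sheet 178 x 164 mm, upper face 125 mm above the table, sliding level in two tracks towards the extractor's +y. Value in m: 0 shut over the bay, 0.16 fully open over the fan half. Starts 0 to 40 mm open, takes 2 to 3 N to move, stays where it is left
- cover_handle (a point): Centre of the cover's handle: a steel bar 96 mm long (along the extractor's x), 12 x 12 mm thick, on two feet at its ends. The bar's centre is 148 mm above the table and 23 mm above the sheet. Axes as the extractor's: +y is the way the cover opens. It moves with the cover
- socket (a point): Centre of the socket's rim, 45 mm above the table; axes as the extractor's. An aluminium collar 78 mm across, bore 48 mm; its 5 mm thick lip has two keyways 18 mm wide, opposite each other along +y and -y, out to 36 mm from the centre. Under the lip the lugs can turn only clockwise (seen from above), a quarter turn, to end stops where they lie along x (at most about 2 degrees past it)
- ejector (a joint): The sprung plate in the socket's bore that pushes the cartridge up. Value in m: 0 with the plate up, 7 mm below the rim; 0.008 when the lugs just clear the lip's underside; 0.014 with the cartridge right down. Pushes with 5 N at 0 and 13 N at 0.014
- cartridge_center (a point): Filter cartridge: centre, 42.5 mm above its underside, z up its axis. White plastic, 85 mm high, 0.22 to 0.36 kg, upright on the table. Round spigot 44 mm across, 0 to 21 mm high; ribbed round body 68 mm across, 21 to 53 mm high (its lower face is the shoulder); on top a straight grip bar, 53 to 85 mm high, 18 mm thick along x, 56 mm long along y. The same after a half turn
- cartridge_lugs (a point): Point on the cartridge's axis, 7 mm above its underside, level with the middle of its two lugs (6 mm thick, 12 mm wide), which stick out of the spigot along the cartridge's +y and -y, parallel to the grip bar, to 31 mm from the axis. Height above the socket's rim: +3 mm resting on the lip, 0 set on the plate in the keyways, -8 mm lugs just clear below the lip, -14 mm right down, shoulder on the rim
- tub_center (a point): Bystander: centre of a plain white round glue tub with a flat lid, 66 mm in diameter, 78 mm high, no grip bar; it and the cartridge may stand in each other's place
- block_center (a point): Bystander: centre of a pale foam block, 50 x 50 mm, 62 mm high
- drum_center (a point): Bystander: centre of a pale upright foam cylinder, 52 mm in diameter, 55 mm high
- tape_center (a point): Bystander: centre of a roll of paper tape lying flat, 84 mm in diameter, 20 mm high
- driver_grip (a point): Bystander: the handle of a screwdriver lying on the table in front of the extractor
- rule: Bystander: a flat steel rule, 30 x 300 x 4 mm, lying on the table; origin at the centre of its underside, long along its y
- model_front (a point): Bystander: a massing model of foam blocks on a card board 190 x 280 mm, tallest block 162 mm above the table; the point lies on top of the board, 5 mm inside the middle of its long edge that faces the robot
There are look-alikes about, which are no part of the job. What is shaped like the part that bears cartridge_center but purple or yellow is not meant.

How it is judged (in metres and radians):
On the way, in this order (a step that is already met when the one before it is completed fails the run):
1. the cover is slid fully open (at least 140 mm) (value of joint cover above 0.14 m), for 0.2 s.
2. the cartridge is pushed down in the socket with its lugs through the keyways, below the lip (horizontal distance between cartridge_center and socket below 0.004 m and z of cartridge_center in the frame of socket below 0.027 m and angle between the y axis of cartridge_center and the y axis of socket, either way round below 0.25 rad), for 0.1 s.
3. the cartridge is turned a quarter turn (within 11 degrees), lugs under the lip (horizontal distance between cartridge_center and socket below 0.004 m and z of cartridge_center in the frame of socket below 0.0295 m and angle between the y axis of cartridge_center and the x axis of socket, either way round below 0.2 rad), for 0.2 s.
At the end, for the whole second after the job is handed in: Still gripped by the fingers (over 3 N) and at rest: cartridge upright in the socket (axis within 4 mm, tilt under 0.08 rad), a quarter turn from the keyways (within 0.2 rad), pressed down with its shoulder within 3 mm of the rim (the spring alone leaves 6 mm); cover still at least 130 mm open (horizontal distance between cartridge_center and socket below 0.004 m and z of cartridge_center in the frame of socket below 0.0245 m and angle between the y axis of cartridge_center and the x axis of socket, either way round below 0.2 rad and angle between cartridge_center's own z axis and vertical below 0.08 rad and contact force between the fingers and cartridge above 3 N and linear speed of cartridge below 0.02 m/s and value of joint cover above 0.13 m); the arm keeps its last pose, push and grip.
It fails at once if another thing on the table was moved more than 40 mm (distance of any of tub_center, block_center, drum_center, tape_center, driver_grip, rule, model_front from where it was at the start of the episode above 0.04 m).
It also fails if it takes over 61 s, if anything falls off the work surface, if the arm or the gripper's body presses on something with over 40 N, if the wrist force passes 120 N, or if a joint passes its speed limit or range.

## Working session

There is one attempt and no reset: what is moved stays moved. The work goes in short steps, Python scripts to look and compute and a tool call to move; the robot and the scene stay as the last step left them, time stands still between calls to the robot, and variables do not carry over. Pictures are saved under pics/ and viewed, about 8 in all and at most 12, crops included, and the job is handed in when it is done.

Besides the shell and the picture viewer there is one more tool, called after "Request:" as a command line: name --argument value ..., lists and objects as JSON in quotes. servo_tool: Moves the arm, as the interface text tells. Its arguments: {"type":"object","properties":{"motion":{"type":"array","items":{"type":"array"}}},"required":["motion"]}

```bash
ls; mkdir -p pics
python3 - <<'E'
from station import arm
import cv2
print(arm.state())
for n in("scene","top","wrist"):
    print(n,arm.calibration(n))
for n in("scene","top"):
    cv2.imwrite(f"pics/{n}0.png",arm.camera(n)[:,:,::-1])
E
```

```text
pics
{'time': 0.0, 'joints': array([-1.16446531,  0.41799201, -0.01033228,  1.61416465,  0.00470585,
        1.11067338, -0.05297579]), 'qd': array([ 0.00035371,  0.0006089 ,  0.00062878, -0.00070141,  0.00207095,
       -0.00024147,  0.0013425 ]), 'joint_torque': array([-1.56842584e-04, -8.51239657e+01,  6.38489798e-01, -4.26019764e+01,
       -4.87968558e-02,  1.83245132e-02,  1.15314865e-04]), 'position': array([270.46956418, 563.03732618, 204.81788882]), 'ee_rot': array([ 0.68988281, -0.15705713,  0.15692503, -0.68903505]), 'contact_force': array([ 0.18080114,  0.40350533, -0.19874851]), 'torque': array([-0.02719857,  0.03440761,  0.0448612 ]), 'grip_width': 0.9946895279918151}
scene {'vfov': 43.21645958824121, 'cx': 326.91526605315806, 'cy': 232.5615991835475, 'view': array([[ 8.61231505e-01,  5.08077474e-01, -1.17292281e-02,
        -4.23808967e+02],
       [-4.21645682e-01,  7.27226449e-01,  5.41624050e-01,
         1.54493586e+02],
       [ 2.83716784e-01, -4.61518117e-01,  8.40539002e-01,
        -1.67104299e+03],
       [ 0.00000000e+00,  0.00000000e+00,  0.00000000e+00,
  
[... 197 characters left out ...]
e+01],
       [ 9.97471343e-01, -4.45229660e-03,  7.09302276e-02,
        -4.96516375e+02],
       [-7.08482219e-02,  1.64596744e-02,  9.97351296e-01,
        -1.07287678e+03],
       [ 0.00000000e+00,  0.00000000e+00,  0.00000000e+00,
         1.00000000e+00]])}
wrist {'vfov': 63.03991410726811, 'cx': 318.51318911446594, 'cy': 234.22826299093944, 'mount': array([[-2.86968149e-04, -9.65268602e-01, -2.61259341e-01,
        -7.48203837e+01],
       [-5.36134998e-04,  2.61259463e-01, -9.65268463e-01,
        -1.79960884e+02],
       [ 9.99999815e-01, -1.36931028e-04, -5.92487424e-04,
         1.12233509e+00],
       [ 0.00000000e+00,  0.00000000e+00,  0.00000000e+00,
         1.00000000e+00]])}
```

View pics/top0.png

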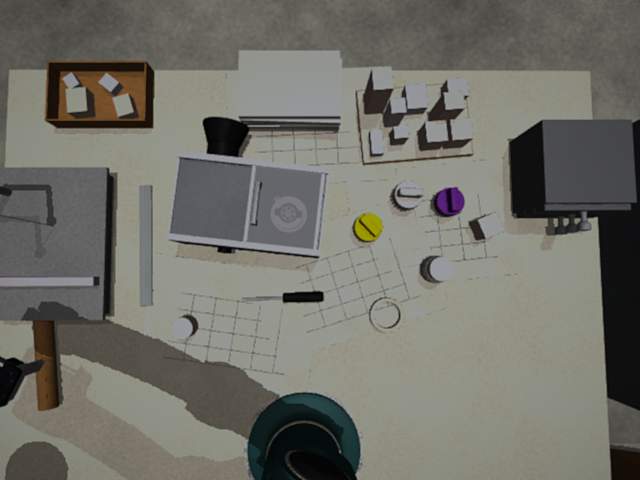

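View pics/scene0.png

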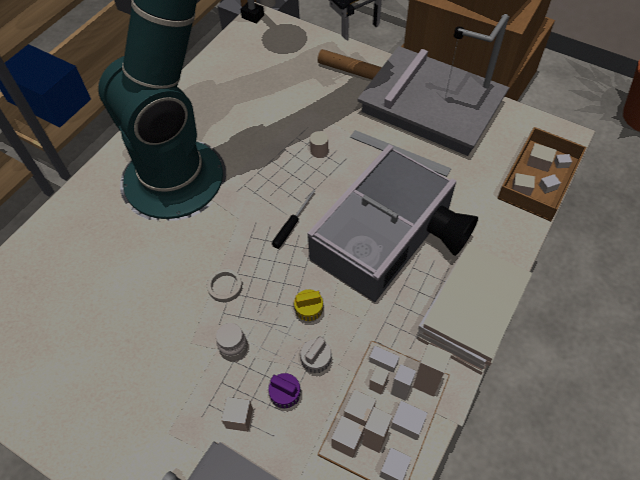

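```bash
cat > h.py <<'E'
import numpy as np, cv2
from scipy.spatial.transform import Rotation as R
from station import arm
def cam(name,st=None):
    c=arm.calibration(name); f=240/np.tan(np.radians(c["vfov"]/2))
    if "view" in c: T=np.linalg.inv(np.array(c["view"]))
    else:
        W=np.eye(4); W[:3,:3]=R.from_quat(st["ee_rot"]).as_matrix(); W[:3,3]=st["position"]; T=W@np.array(c["mount"])
    return f,c["cx"],c["cy"],T
def ray(cm,px,z):
    f,cx,cy,T=cm; d=T[:3,:3]@np.array([(px[0]-cx)/f,-(px[1]-cy)/f,-1.]); o=T[:3,3]
    return o+d*(z-o[2])/d[2]
def proj(cm,p):
    f,cx,cy,T=cm; q=np.linalg.inv(T)@np.append(p,1); return np.array([cx+f*q[0]/-q[2],cy-f*q[1]/-q[2]])
def tool(st): return R.from_quat(st["ee_rot"]).as_matrix()
def go(st,target,yawvec=None):
    "shift in tool axes /100 to target; turn about tool y (units pi/2) bringing tool z to +-yawvec"
    M=tool(st); s=M.T@(np.array(target)-st["position"])/100
    t=None
    if yawvec is not None:
        v=M.T@np.array([*yawvec,0.]); a=np.arctan2(v[0],v[2]); t=[a/(np.pi/2), (a-np.sign(a)*np.pi)/(np.pi/2)]
    return s.round(3),t
E
python3 - <<'E'
from h import *
st=arm.state(); print(tool(st).round(3))
t=cam("top")
P=[ray(t,p,118) for p in [(179,154),(327,168),(320,256),(170,241)]]
for p in P: print(p.round(0))
c=np.mean(P,0); print(c.round(0)); 
print("handle",ray(t,(257,204),148).round(0),"cart",ray(t,(408,194),85).round(0),"tub",ray(t,(436,268),78).round(0))
for a in(c,):
    print(go(st,[c[0],c[1],330],(P[0]-P[1])[:2]))
E
```

```text
[[ 0.901 -0.     0.433]
 [-0.433 -0.001  0.901]
 [ 0.    -1.    -0.001]]
[694. 278. 118.]
[661. -55. 118.]
[462. -38. 118.]
[497. 295. 118.]
[579. 120. 118.]
handle [575.  99. 148.] cart [ 608. -245.   85.] tub [ 435. -309.   78.]
(array([ 4.7  , -1.248, -2.663]), [np.float64(-0.22310012835545343), np.float64(1.7768998716445465)])
```

Request:
servo_tool --motion '[[-1,[1,-1,-1],-0.22],[-1,[1,-1,-1],-0.22],[-1,[1,-1,-1],-0.22],[-1,[1,-1,-1],-0.22]]'

```text
time: 0.6
position: [319.4, 428.2, 307.7]
ee_rot: [-0.705, 0.037, -0.038, 0.707]
contact_force: [0.7, 1.0, 0.5]
grip_width: 0.614
```

Request:
servo_tool --motion '[[-1,[0.97,-0.08,-0.94],0],[-1,[0.97,-0.08,-0.94],0],[-1,[0.97,-0.08,-0.94],0]]'

```text
time: 0.98
position: [406.4, 323.8, 313.0]
ee_rot: [0.707, -0.038, 0.038, -0.706]
contact_force: [-0.5, 0.7, -0.6]
grip_width: 0.291
```

Request:
servo_tool --motion '[[-1,[0.97,-0.08,-0.94],0],[-1,[0.97,-0.08,-0.94],0],[-1,[0.97,-0.08,-0.94],0]]'

```text
time: 1.35
position: [493.0, 220.6, 320.8]
ee_rot: [0.707, -0.038, 0.037, -0.706]
contact_force: [-0.2, 0.5, -0.2]
grip_width: 0.006
```

Request:
servo_tool --motion '[[-1,[0.97,-0.08,-0.94],0],[-1,[0.97,-0.08,-0.94],0],[-1,[0.97,-0.08,-0.94],0],[-1,[0.97,-0.08,-0.94],0]]'

```text
time: 1.85
position: [577.9, 120.8, 328.5]
ee_rot: [0.706, -0.036, 0.035, -0.706]
contact_force: [-1.0, 0.0, -0.7]
grip_width: 0.002
```

Run:
```python
from h import *
st=arm.state(); im=arm.camera("wrist")[:,:,::-1]; cv2.imwrite("pics/w1.png",im); np.save("w1.npy",np.r_[st["position"],st["ee_rot"]])
print(st["position"],st["qd"].round(3))
```

```text
[577.89366104 120.84538204 328.52448318] [-0.026 -0.019 -0.02   0.013 -0.001  0.002 -0.009]
```

View pics/w1.png

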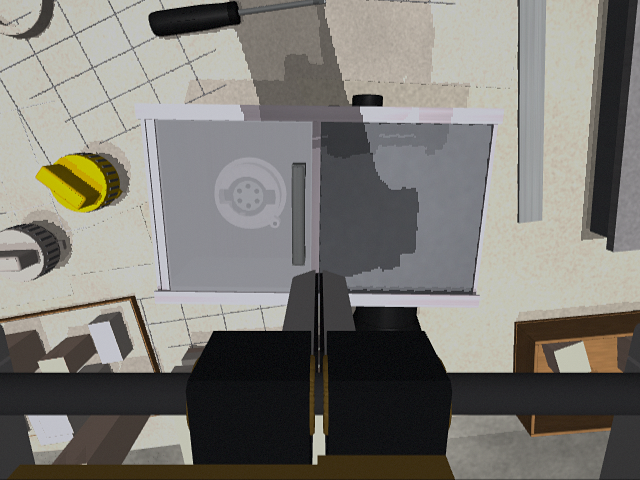

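Run:
```python
from h import *
st=arm.state(); w=cam("wrist",st)
print("tool z",tool(st)[:,2].round(4))
C=[ray(w,p,118) for p in [(136,104),(503,110),(479,306),(155,302)]]
for c in C: print("corner",c.round(1))
print("sizes",[np.linalg.norm(C[i]-C[(i+1)%4]).round(1) for i in range(4)],"centre",np.mean(C,0).round(1))
h=[ray(w,p,154) for p in [(292,163),(305,163),(306,265),(292,265)]]
for p in h: print("h",p.round(1))
print("socket",ray(w,(250,193),45).round(1))
u=C[1]-C[0]+C[2]-C[3]; u/=np.linalg.norm(u); print("ydir",u)
print("handle mid",np.mean(h,0))
```

```text
tool z [0.1001 0.995  0.    ]
corner [463.8 -40.1 118. ]
corner [504.  306.6 118. ]
corner [706.4 285.2 118. ]
corner [666.5 -64.6 118. ]
sizes [np.float64(349.0), np.float64(203.5), np.float64(352.0), np.float64(204.1)] centre [585.2 121.8 118. ]
h [530.7 103.4 154. ]
h [531.9 115.  154. ]
h [628.  105.4 154. ]
h [626.7  92.1 154. ]
socket [569.1  41.3  45. ]
ydir [1.14329568e-01 9.93442877e-01 8.10865841e-17]
handle mid [579.32370386 103.95579273 154.        ]
```

Run:
```python
from h import *
st=arm.state(); print(go(st,[575.6,72,135],(.1143,.9934)))
```

```text
(array([ 0.033,  1.937, -0.496]), [np.float64(0.009104007853044856), np.float64(-1.9908959921469551)])
```

Request:
servo_tool --motion '[[-1,[0.03,0,-0.5],0.01],[-1,[0.03,0.4,-0.5],0.01],[-1,[0.03,0.95,-0.5],0.01]]'

```text
time: 2.28
position: [575.9, 71.8, 234.3]
ee_rot: [-0.705, 0.04, -0.042, 0.706]
contact_force: [0.6, 0.7, -1.0]
grip_width: 0.003
```

Request:
servo_tool --motion '[[-1,[0,0.6,0],0],[-1,[0,0.98,0],0],[-1,[0,0.98,0],0]]'

```text
time: 2.65
position: [573.9, 71.5, 134.4]
ee_rot: [0.706, -0.042, 0.039, -0.706]
contact_force: [-0.2, -0.5, 0.3]
grip_width: 0.005
```

Request:
servo_tool --motion '[[-1,[0,0,0.1],0],[-1,[0,0,0.2],0],[-1,[0,0,0.4],0],[-1,[0,0,0.6],0],[-1,[0,0,0.8],0],[-1,[0,0,0.8],0]]'

```text
time: 3.4
position: [585.3, 151.6, 136.2]
ee_rot: [-0.706, 0.041, -0.041, 0.706]
contact_force: [-1.1, -0.8, -0.2]
grip_width: 0.005
```

Request:
servo_tool --motion '[[-1,[0,0,0.2],0],[-1,[0,0,0.4],0],[-1,[0,0,0.5],0],[-1,[0,0,0.6],0]]'

```text
time: 3.9
position: [592.4, 209.2, 136.3]
ee_rot: [0.706, -0.042, 0.041, -0.706]
contact_force: [-1.9, -3.0, -0.0]
grip_width: 0.005
```

Run:
```python
from h import *
st=arm.state(); im=arm.camera("wrist")[:,:,::-1]; cv2.imwrite("pics/w2.png",im[60:420,100:580])
print(st["position"],st["contact_force"])
```

```text
[592.36818323 209.18268332 136.31475933] [-1.87690543 -2.98930516 -0.00720439]
```

View pics/w2.png

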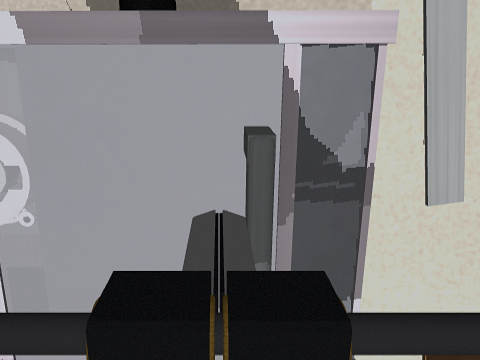

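Request:
servo_tool --motion '[[-1,[0,0,0.07],0],[-1,[0,0,0.14],0],[-1,[0,0,0.14],0]]'

```text
time: 4.32
position: [594.3, 223.3, 136.5]
ee_rot: [-0.706, 0.041, -0.042, 0.706]
contact_force: [0.2, -0.7, 0.3]
grip_width: 0.005
```

Request:
servo_tool --motion '[[-1,[0,0,0.04],0],[-1,[0,0,0.06],0],[-1,[0,0,0.06],0]]'

```text
time: 4.7
position: [595.0, 228.8, 136.6]
ee_rot: [-0.706, 0.042, -0.042, 0.706]
contact_force: [0.3, 0.5, -0.5]
grip_width: 0.007
```

Request:
servo_tool --motion '[[-1,[0,0,0.04],0],[-1,[0,0,0.06],0],[-1,[0,0,0.06],0]]'

```text
time: 5.08
position: [595.6, 234.9, 136.4]
ee_rot: [-0.706, 0.042, -0.042, 0.706]
contact_force: [0.3, -0.9, 0.5]
grip_width: 0.001
```

Request:
servo_tool --motion '[[-1,[0,0,0.04],0],[-1,[0,0,0.05],0],[-1,[0,0,0.05],0]]'

```text
time: 5.45
position: [596.0, 237.6, 136.4]
ee_rot: [0.707, -0.042, 0.042, -0.705]
contact_force: [-4.1, -10.7, 5.1]
grip_width: 0.003
```

Request:
servo_tool --motion '[[-1,[0,0,0.03],0],[-1,[0,0,0.04],0],[-1,[0,0,0.04],0]]'

```text
time: 5.82
position: [596.0, 237.8, 136.3]
ee_rot: [0.708, -0.044, 0.042, -0.703]
contact_force: [-13.3, -29.3, 15.9]
grip_width: 0.002
```

Run:
```python
from h import *
st=arm.state(); im=arm.camera("top")[:,:,::-1]; cv2.imwrite("pics/t2.png",cv2.resize(im[135:275,120:400],None,fx=2.8,fy=2.8,interpolation=cv2.INTER_CUBIC))
print(st["position"],st["contact_force"])
```

```text
[596.01490176 237.76933936 136.34406014] [-13.34224657 -29.29880358  15.85548848]
```

View pics/t2.png

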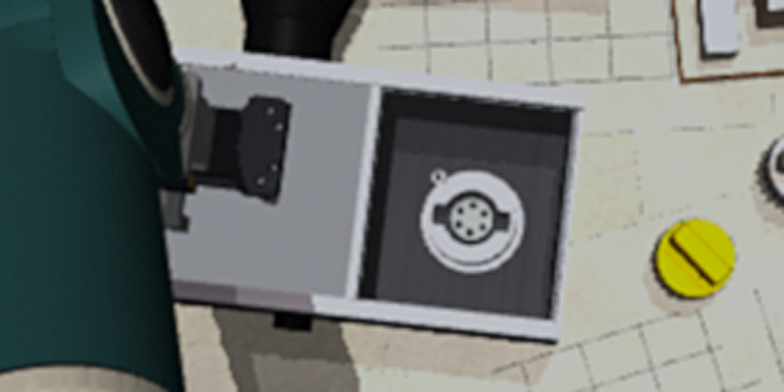

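Request:
servo_tool --motion '[[0,[0,0,-0.2],0],[1,[0,-0.5,-0.3],0],[1,[0,-0.9,-0.6],0],[1,[0,-1,-1],0],[1,[0,-1,-1],0]]'

```text
time: 6.5
position: [585.4, 141.2, 237.9]
ee_rot: [-0.706, 0.042, -0.044, 0.706]
contact_force: [0.7, 0.3, 0.1]
grip_width: 0.501
```

Request:
servo_tool --motion '[[1,[0,-0.4,-0.6],0],[1,[0,-0.64,-0.98],0],[1,[0,-0.64,-0.98],0],[1,[0,-0.64,-0.98],0],[1,[0,-0.64,-0.98],0]]'

```text
time: 7.12
position: [573.1, 48.4, 299.4]
ee_rot: [0.706, -0.041, 0.04, -0.706]
contact_force: [-0.2, 0.1, 0.4]
grip_width: 0.99
```

Run:
```python
from h import *
st=arm.state(); im=arm.camera("wrist")[:,:,::-1]; cv2.imwrite("pics/w3.png",im)
np.save("w3.npy",np.r_[st["position"],st["ee_rot"]])
print(st["position"],st["joints"].round(3),st["qd"].round(3),st["time"])
```

```text
[573.10653487  48.41060072 299.41238437] [-0.398  0.262  0.32   1.63  -0.086  1.265  1.393] [ 0.    -0.002  0.007 -0.003  0.002 -0.     0.002] 7.125
```

View pics/w3.png

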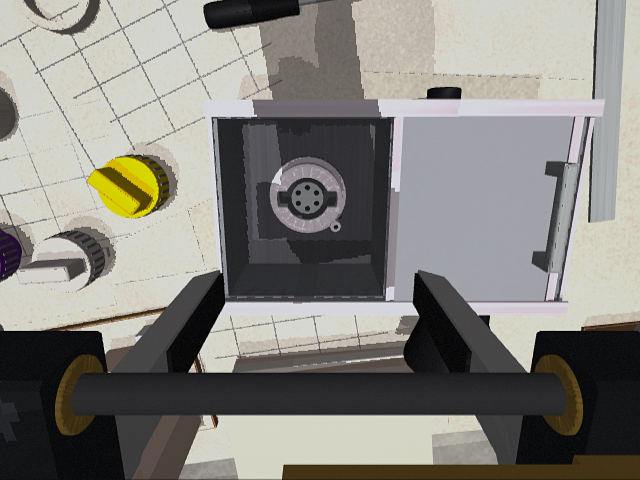

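Request:
servo_tool --motion '[[1,[0.17,0,-0.5],0],[1,[0.34,0,-1],0],[1,[0.34,0,-1],0]]'

```text
time: 7.55
position: [595.4, -60.1, 299.8]
ee_rot: [0.706, -0.044, 0.043, -0.705]
contact_force: [-0.7, -0.1, -0.2]
grip_width: 0.998
```

Request:
servo_tool --motion '[[1,[0.17,0,-0.5],0],[1,[0.34,0,-1],0],[1,[0.34,0,-1],0]]'

```text
time: 7.92
position: [617.2, -162.7, 299.6]
ee_rot: [0.706, -0.043, 0.043, -0.705]
contact_force: [-0.1, 1.3, 0.1]
grip_width: 1.003
```

Request:
servo_tool --motion '[[1,[0,0,-0.5],0.95],[1,[0,0,-0.87],0.95],[1,[0,0,-0.87],0.95],[1,[0,0,-0.87],0.95],[1,[0,0,-0.87],0.95],[1,[0,0,-0.87],0.95],[1,[0,0,-0.87],0.95],[1,[0,0,-0.87],0.95]]'

```text
time: 8.93
position: [607.7, -244.0, 299.9]
ee_rot: [-0.489, 0.511, -0.51, 0.489]
contact_force: [-0.2, 0.8, -0.2]
grip_width: 1.001
```

```bash
python3 - <<'E'
from h import *
import cv2
st=arm.state(); im=arm.camera("wrist")[:,:,::-1]; cv2.imwrite("pics/w4.png",im)
np.save("w4.npy",np.r_[st["position"],st["ee_rot"]])
print(st["position"],st["joints"].round(3),st["qd"].round(3),st["time"]); print(tool(st).round(3))
E
python3 - <<'E'
from h import *
d=np.load("w3.npy"); w=cam("wrist",dict(position=d[:3],ee_rot=d[3:]))
g=cv2.cvtColor(cv2.imread("pics/w3.png"),cv2.COLOR_BGR2GRAY)[140:255,250:370]
g=cv2.resize(g,None,fx=4,fy=4,interpolation=cv2.INTER_CUBIC)
for (a,b) in ((140,165),(85,110)):
  c=cv2.HoughCircles(cv2.GaussianBlur(g,(7,7),0),cv2.HOUGH_GRADIENT,1,40,param1=120,param2=15,minRadius=a,maxRadius=b)
  if c is None: print("none");continue
  for x,y,r in c[0][:3]:
    p=(250+(x-1.5)/4,140+(y-1.5)/4); print(np.round(p,1),r/4,ray(w,p,45).round(1), "mm r",(r/4*np.linalg.norm(ray(w,(p[0]+1,p[1]),45)-ray(w,p,45))).round(1))
E
```

```text
[ 607.71591567 -244.00709492  299.87724261] [-0.164  0.489  0.74   1.431 -0.331  1.349  0.547] [-0.183  0.076  0.306  0.006 -0.161  0.034 -1.302] 8.925
[[-0.043 -0.001  0.999]
 [-0.999  0.001 -0.043]
 [-0.001 -1.    -0.001]]
[307.2 194.2] 37.925 [566.  38.  45.] mm r 42.4
[307.  197.5] 21.75 [569.6  37.3  45. ] mm r 24.4
[297.  204.8] 23.425 [576.5  25.1  45. ] mm r 26.4
```

View pics/w4.png

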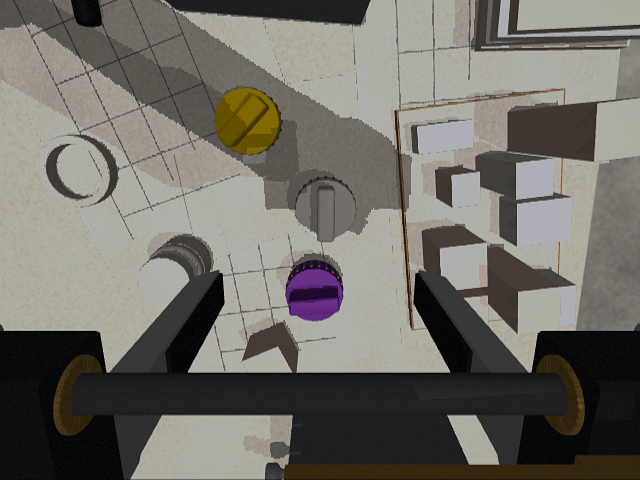

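Request:
servo_tool --motion '[[1,[0,0,0],0],[1,[0,0,0],0]]'

```text
time: 9.22
position: [607.3, -245.5, 300.3]
ee_rot: [-0.491, 0.509, -0.509, 0.491]
contact_force: [0.5, 0.0, 0.5]
grip_width: 1.001
```

Run:
```python
from h import *
st=arm.state(); im=arm.camera("wrist")[:,:,::-1]
np.save("w5.npy",np.r_[st["position"],st["ee_rot"]])
print(st["position"],st["joints"].round(3),st["qd"].round(3),st["time"]); print(tool(st)[:,2].round(3))
cv2.imwrite("pics/w5.png",im)
c=im[165:260,280:370]
big=cv2.resize(c,None,fx=6,fy=6,interpolation=cv2.INTER_CUBIC)
cv2.imwrite("pics/w5c.png",cv2.convertScaleAbs(big,alpha=1.6))
```

```text
[ 607.30145003 -245.49958126  300.3258435 ] [-0.161  0.488  0.739  1.431 -0.33   1.349  0.557] [ 0.005 -0.002  0.005 -0.    -0.001 -0.    -0.011] 9.225
[ 0.999 -0.035 -0.   ]
```

View pics/w5c.png

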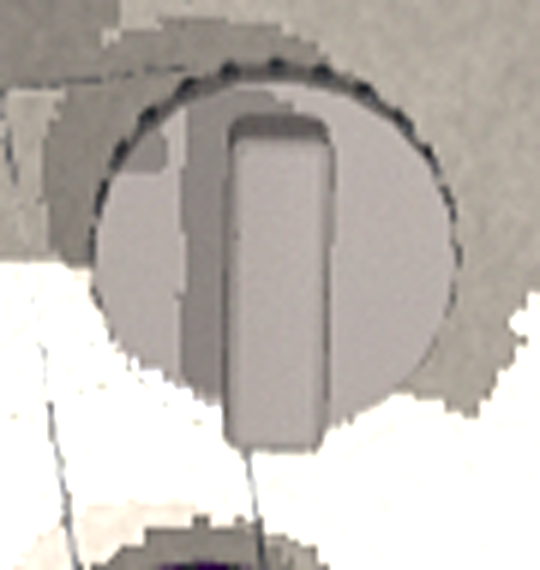

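Run:
```python
from h import *
d=np.load("w5.npy"); st=dict(position=d[:3],ee_rot=d[3:]); w=cam("wrist",st)
q=lambda x,y:(280+(x-2.5)/6,165+(y-2.5)/6)
a,b=ray(w,q(281.5,138),85),ray(w,q(275,448),85); l,r=ray(w,q(229.5,290),85),ray(w,q(327,290),85)
print(a,b,np.linalg.norm(a-b),np.linalg.norm(l-r)); c=ray(w,q(278.3,293),85); print("c",c)
print("body sides mid",[ray(w,q(x,260),53).round(1) for x in(95,460)])
ax=(b-a)/np.linalg.norm(b-a); n=np.array([-ax[1],ax[0]]); print(ax, n)
print(go(st,[c[0],c[1],60],n), go(st,[c[0],c[1],60],-n))
```

```text
[ 617.55167445 -227.10757472   85.        ] [ 614.81563566 -281.48142551   85.        ] 54.44264466806304 16.75578819381641
c [ 616.21627804 -253.81719516   85.        ]
body sides mid [array([ 582.9, -253.3,   53. ]), array([ 650.4, -255.6,   53. ])]
[-0.05025543 -0.9987364   0.        ] [ 0.9987364  -0.05025543]
(array([0.081, 2.403, 0.092]), [np.float64(0.009732281355856293), np.float64(-1.9902677186441435)]) (array([0.081, 2.403, 0.092]), [np.float64(-1.9902677186441438), np.float64(0.009732281355856135)])
```

Request:
servo_tool --motion '[[-0.2,[0.04,0.3,0.05],0.01],[-0.2,[0.08,0.7,0.09],0.01],[-0.2,[0.08,1,0.09],0.01],[-0.2,[0.08,1,0.09],0.01]]'

```text
time: 9.78
position: [614.9, -254.0, 198.8]
ee_rot: [-0.487, 0.514, -0.512, 0.486]
contact_force: [0.4, 0.1, 0.2]
grip_width: 0.61
```

Request:
servo_tool --motion '[[-0.2,[0,0,0],0],[-0.2,[0,0.5,0],0],[-0.2,[0,0.9,0],0],[-0.2,[0,1,0],0],[-0.2,[0,1,0],0]]'

```text
time: 10.4
position: [616.4, -254.9, 101.9]
ee_rot: [0.486, -0.513, 0.514, -0.486]
contact_force: [0.6, -0.2, 0.2]
grip_width: 0.404
```

Run:
```python
from h import *
st=arm.state(); print(st["grip_width"],st["position"],go(st,[616.2,-254,57.5],[0.99874,-0.05026]),st["contact_force"])
```

```text
0.4044987732037202 [ 616.37585469 -254.9327242   101.92110477] (array([-0.009,  0.444, -0.003]), [np.float64(-0.0029312934016405175), np.float64(1.9970687065983594)]) [ 0.59946873 -0.17842976  0.21521186]
```

Request:
servo_tool --motion '[[-0.2,[-0.01,0.25,0],0],[-0.2,[-0.01,0.44,0],0],[-0.2,[-0.01,0.44,0],0],[-1,[-0.01,0.44,0],0],[-1,[-0.01,0.44,0],0],[-1,[-0.01,0.44,0],0],[-1,[-0.01,0.44,0],0],[-1,[-0.01,0.44,0],0]]'

```text
time: 11.4
position: [616.1, -253.8, 57.2]
ee_rot: [0.486, -0.513, 0.514, -0.486]
contact_force: [-1.8, -0.0, 5.9]
grip_width: 0.187
```

Request:
servo_tool --motion '[[-1,[0,-0.05,0],0],[-1,[0,-0.3,0],0],[-1,[0,-0.7,0],0],[-1,[0,-1,0],0],[-1,[0,-1,0],0],[-1,[0,-1,0],0]]'

```text
time: 12.15
position: [615.4, -253.0, 155.3]
ee_rot: [-0.486, 0.514, -0.513, 0.486]
contact_force: [-0.5, 0.0, -3.4]
grip_width: 0.192
```

Run:
```python
from h import *
st=arm.state(); print(st["grip_width"]*94,st["position"],st["contact_force"],st["torque"],tool(st)[:,2],st["joints"].round(3))
```

```text
18.001877726580958 [ 615.3853021  -253.03658774  155.31898117] [-0.47829795  0.0044327  -3.4418952 ] [-0.00547591  0.0253188   0.04800214] [ 0.99849475 -0.054833   -0.00125424] [-0.115  0.626  0.68   1.568 -0.425  1.102  0.612]
```

Run:
```python
from h import *
im=cv2.imread("pics/w3.png")[145:245,258:358]
cv2.imwrite("pics/w3c.png",cv2.convertScaleAbs(cv2.resize(im,None,fx=6,fy=6,interpolation=cv2.INTER_CUBIC),alpha=1.4))
print(ray(cam("top"),(120+473/2.8,135+220/2.8),45))
```

```text
[568.20566264  34.06867455  45.        ]
```

View pics/w3c.png

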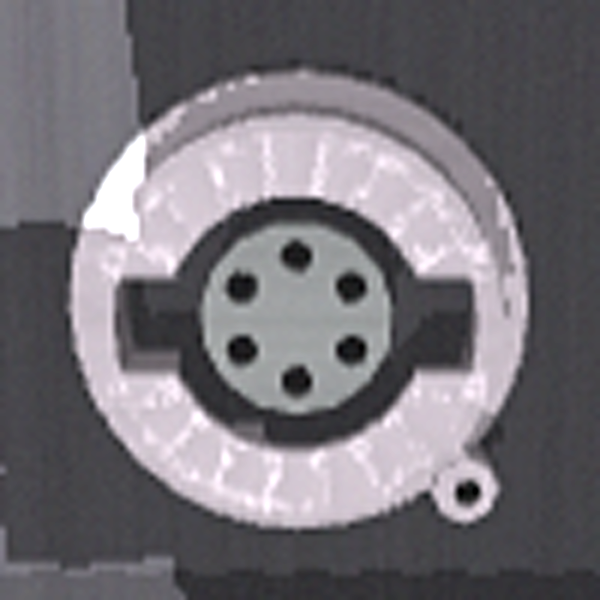

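Request:
servo_tool --motion '[[-1,[-0.1,-0.3,0],0.04],[-1,[-0.4,-0.7,-0.1],0.04],[-1,[-0.73,-0.95,-0.19],0.04],[-1,[-0.73,-0.95,-0.19],0.04]]'

```text
time: 12.65
position: [601.4, -176.8, 251.8]
ee_rot: [-0.47, 0.528, -0.528, 0.471]
contact_force: [0.1, -0.1, -4.1]
grip_width: 0.191
```

Request:
servo_tool --motion '[[-1,[-0.45,0,-0.1],0],[-1,[-0.9,0,-0.22],0],[-1,[-0.9,0,-0.22],0]]'

```text
time: 13.02
position: [589.2, -84.0, 249.7]
ee_rot: [-0.471, 0.528, -0.527, 0.47]
contact_force: [0.2, -0.5, -2.5]
grip_width: 0.19
```

Request:
servo_tool --motion '[[-1,[-0.4,0,-0.1],0],[-1,[-0.6,0,-0.14],0],[-1,[-0.6,0,-0.14],0],[-1,[-0.6,0,-0.14],0],[-1,[-0.6,0,-0.14],0]]'

```text
time: 13.65
position: [582.7, -27.8, 251.2]
ee_rot: [0.469, -0.529, 0.529, -0.469]
contact_force: [0.8, 0.4, -3.4]
grip_width: 0.192
```

Run:
```python
from h import *
st=arm.state(); im=arm.camera("wrist")[:,:,::-1]; cv2.imwrite("pics/w6.png",im)
np.save("w6.npy",np.r_[st["position"],st["ee_rot"]])
print(st["position"],st["joints"].round(3),st["qd"].round(3),st["time"]); print(tool(st).round(3))
d=np.load("w3.npy"); w=cam("wrist",dict(position=d[:3],ee_rot=d[3:]))
q=lambda x,y:(258+(x-2.5)/6,145+(y-2.5)/6)
s=ray(w,q(295.8,322.3),45); k=ray(w,q(473,321),45)-ray(w,q(118,324),45); print("socket w3",s,k/np.linalg.norm(k))
print("expected px",proj(cam("wrist",st),s))
```

```text
[582.67108547 -27.77287942 251.16728862] [-0.585  0.374  0.751  1.687 -0.271  1.189  0.114] [-0.006 -0.003 -0.003 -0.002  0.     0.001 -0.005] 13.65
[[-0.119 -0.     0.993]
 [-0.993 -0.001 -0.119]
 [ 0.001 -1.    -0.   ]]
socket w3 [570.36968833  37.01833652  45.        ] [0.1067741  0.99428331 0.        ]
expected px [296.33193292 143.18659163]
```

View pics/w6.png

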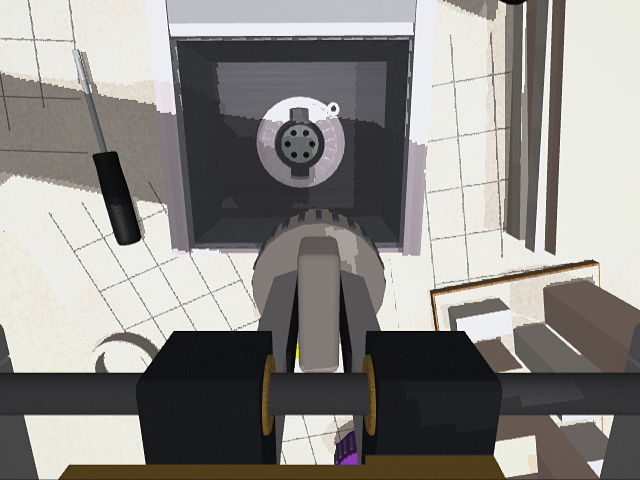

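Run:
```python
from h import *
for n,c0,z in(("w3",(307,198),38),("w6",(299,143),38)):
    d=np.load(n+".npy"); w=cam("wrist",dict(position=d[:3],ee_rot=d[3:]))
    g=cv2.cvtColor(cv2.imread(f"pics/{n}.png"),cv2.COLOR_BGR2GRAY); x0,y0=c0[0]-22,c0[1]-22
    b=cv2.resize(g[y0:y0+44,x0:x0+44],None,fx=8,fy=8,interpolation=cv2.INTER_CUBIC)
    best=[]
    for t in range(50,150,10):
        k,l,s,ce=cv2.connectedComponentsWithStats((b<t).astype(np.uint8))
        f=[ce[i] for i in range(1,k) if 150<s[i,4]<1200 and np.hypot(*(ce[i]-176))<110]
        if len(f)==6:
            m=np.mean(f,0); p=(x0+(m[0]-3.5)/8,y0+(m[1]-3.5)/8); print(n,t,np.round(p,2),ray(w,p,z).round(2))
    # rim bright-vs-keyway: hough
    big=cv2.GaussianBlur(b,(9,9),0)
```

```text
w3 50 [306.96 197.6 ] [570.76  36.85  38.  ]
```

Run:
```python
from h import *
im=cv2.imread("pics/w6.png")[92:192,250:350]
cv2.imwrite("pics/w6c.png",cv2.resize(im,None,fx=6,fy=6,interpolation=cv2.INTER_CUBIC))
```

```text
(no output)
```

View pics/w6c.png

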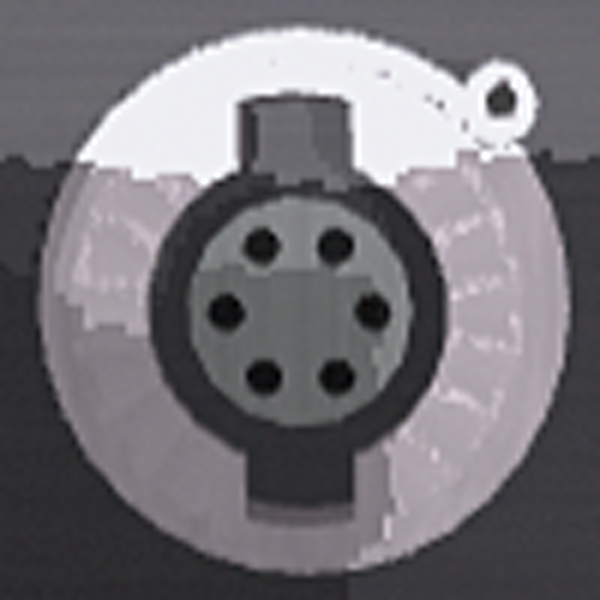

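Run:
```python
from h import *
d=np.load("w6.npy"); st=dict(position=d[:3],ee_rot=d[3:]); w=cam("wrist",st)
q=lambda x,y:(250+(x-2.5)/6,92+(y-2.5)/6)
print("dots",ray(w,q(300.2,312.3),38),"bore",ray(w,q(298.5,312.3),45))
k=ray(w,q(295,95),45)-ray(w,q(301,520),45); print("key dir",k/np.linalg.norm(k), "len",np.linalg.norm(k), "tool x",tool(st)[:,0])
M=tool(st); T=lambda x,y,z: st["position"]+M@np.array([x,y,z])
for y in(-28,-19,0): print("z=0 plane at y",y,proj(w,T(0,y,0)), proj(w,T(0,y,1))-proj(w,T(0,y,0)))
g=cv2.cvtColor(cv2.imread("pics/w6.png"),cv2.COLOR_BGR2GRAY)
for r in(265,280,300,320,340): print(r,g[r,285:355].tolist())
d1=np.load("w1.npy"); s1=dict(position=d1[:3],ee_rot=d1[3:]); w1=cam("wrist",s1); M=tool(s1)
for y in (0,-19,-40):print("w1 fingers",proj(w1,s1["position"]+M@np.array([0,y,0])), proj(w1,s1["position"]+M@np.array([8,y,0])))
g=cv2.cvtColor(cv2.imread("pics/w1.png"),cv2.COLOR_BGR2GRAY)
for r in(285,300,320): print(r,g[r,290:350].tolist())
```

```text
dots [573.09059521  36.00890473  38.        ] bore [573.17987181  36.2593318   45.        ]
key dir [0.11754784 0.99306722 0.        ] len 66.38438945073375 tool x [-1.19440643e-01 -9.92841126e-01  6.57181834e-04]
z=0 plane at y -28 [315.12482102 314.85716018] [2.34776003e+00 4.87470253e-04]
z=0 plane at y -19 [315.29033108 305.62478716] [2.23144569e+00 4.73228813e-04]
z=0 plane at y 0 [315.59098508 288.85390416] [2.02015722e+00 4.44716165e-04]
265 [125, 126, 125, 125, 125, 125, 125, 124, 125, 125, 125, 128, 89, 99, 112, 115, 118, 120, 122, 124, 125, 124, 125, 124, 126, 126, 125, 125, 125, 125, 124, 125, 125, 125, 125, 126, 125, 124, 123, 126, 125, 125, 126, 125, 125, 125, 124, 126, 125, 123, 118, 116, 114, 113, 90, 99, 126, 125, 125, 126, 124, 125, 125, 124, 123, 122, 153, 164, 161, 161]
280 [83, 85, 86, 85, 84, 86, 83, 86, 85, 86, 88, 53, 42, 97, 114, 114, 117, 120, 122, 126, 125, 124, 126, 127, 124, 125, 126, 124, 124, 125, 124, 124, 125, 124, 126, 126, 125, 125, 125, 125, 125, 124, 124, 124, 124, 126, 125, 123, 124, 121, 118, 115, 113, 110, 92, 23, 40, 89, 86, 84, 86, 85, 86, 85,
[... 1225 characters left out ...]
62, 63, 63, 64, 65, 64, 65, 63, 66, 64, 65, 64, 66, 65, 64, 63, 66, 65, 68, 20, 1, 6, 58, 34, 11, 8, 16, 66, 66, 63, 63, 65, 64, 63, 65, 62, 65, 66, 63, 66, 63, 64, 65, 63, 65, 63, 65, 65, 64, 60, 72, 128, 126, 130]
300 [64, 65, 63, 62, 65, 63, 63, 62, 64, 65, 64, 63, 64, 64, 64, 64, 62, 61, 64, 63, 64, 65, 64, 68, 53, 10, 11, 1, 112, 112, 12, 3, 1, 53, 66, 64, 66, 63, 64, 64, 63, 64, 64, 67, 63, 64, 65, 65, 66, 64, 62, 63, 64, 64, 63, 64, 67, 64, 60, 79]
320 [63, 64, 65, 63, 64, 64, 65, 64, 65, 65, 63, 66, 65, 64, 65, 64, 62, 65, 67, 65, 66, 67, 66, 69, 19, 9, 8, 0, 112, 111, 6, 8, 8, 20, 69, 64, 64, 63, 65, 64, 65, 63, 64, 65, 64, 63, 63, 61, 64, 64, 66, 64, 63, 65, 63, 64, 65, 64, 65, 65]
```

Request:
servo_tool --motion '[[-1,[-0.4,0,-0.12],0],[-1,[-0.62,0,-0.19],0],[-1,[-0.62,0.2,-0.19],0],[-1,[-0.62,0.6,-0.19],0],[-1,[-0.62,0.6,-0.19],0]]'

```text
time: 14.32
position: [569.9, 36.8, 189.6]
ee_rot: [-0.471, 0.529, -0.528, 0.468]
contact_force: [-0.1, 0.1, -2.3]
grip_width: 0.186
```

Request:
servo_tool --motion '[[-1,[0,0.3,0],0],[-1,[0,0.6,0],0],[-1,[0,0.76,0],0],[-1,[0,0.76,0],0],[-1,[0,0.76,0],0]]'

```text
time: 14.95
position: [572.0, 37.3, 116.8]
ee_rot: [0.469, -0.528, 0.529, -0.47]
contact_force: [0.2, 0.4, -2.5]
grip_width: 0.19
```

Run:
```python
from h import *
st=arm.state(); print(st["position"],st["contact_force"],st["torque"],tool(st)[:,0],go(st,[571.5,36.1,104],(.9932,-.1165)))
```

```text
[571.97997071  37.27125864 116.80829294] [ 0.22354804  0.43283206 -2.45298967] [-0.03989254  0.0405608  -0.02076605] [-1.17846658e-01 -9.93031735e-01 -3.72523832e-04] (array([ 0.012,  0.128, -0.004]), [np.float64(-0.0008639519707870452), np.float64(1.9991360480292129)])
```

Request:
servo_tool --motion '[[-1,[0.01,0.05,0],0],[-1,[0.01,0.1,0],0],[-1,[0.01,0.14,0],0],[-1,[0.01,0.14,0],0]]'

```text
time: 15.45
position: [570.9, 36.3, 101.1]
ee_rot: [-0.47, 0.529, -0.529, 0.469]
contact_force: [-0.1, 0.2, -2.2]
grip_width: 0.191
```

Request:
servo_tool --motion '[[-1,[0,0.03,0],0],[-1,[0,0.06,0],0],[-1,[0,0.08,0],0],[-1,[0,0.08,0],0]]'

```text
time: 15.95
position: [571.2, 36.4, 93.6]
ee_rot: [0.47, -0.529, 0.529, -0.47]
contact_force: [-1.0, 1.0, 2.3]
grip_width: 0.194
```

Request:
servo_tool --motion '[[-1,[0,0.04,0],0],[-1,[0,0.08,0],0],[-1,[0,0.11,0],0],[-1,[0,0.11,0],0],[-1,[0,0.11,0],0]]'

```text
time: 16.58
position: [571.2, 36.4, 82.6]
ee_rot: [0.47, -0.529, 0.529, -0.47]
contact_force: [-3.7, 0.3, 9.6]
grip_width: 0.187
```

Request:
servo_tool --motion '[[-1,[0,0,-0.005],0.05],[-1,[0,0,-0.005],0.12],[-1,[0,0,-0.005],0.2],[-1,[0,0,-0.005],0.28],[-1,[0,0,-0.005],0.36],[-1,[0,0,-0.005],0.44],[-1,[0,0,-0.005],0.5],[-1,[0,0,-0.005],0.5]]'

```text
time: 17.58
position: [571.5, 36.4, 82.9]
ee_rot: [0.231, -0.668, 0.669, -0.232]
contact_force: [0.1, 0.1, 9.1]
grip_width: 0.192
```

Run:
```python
from h import *
st=arm.state(); print(st["position"],st["contact_force"],st["torque"],tool(st)[:,0],st["joints"].round(2), go(st,[571.5,36,82],(-.117,-.9932)))
```

```text
[571.52985296  36.35335818  82.89534764] [0.12510651 0.05686992 9.08979709] [-0.04536217 -0.05226719 -0.11212855] [-0.7862729  -0.61787816 -0.00122836] [-0.73  0.61  0.82  1.87 -0.57  0.91 -0.54] (array([0.002, 0.009, 0.003]), [np.float64(0.49866537033668035), np.float64(-1.5013346296633194)])
```

Request:
servo_tool --motion '[[-1,[0,0,0],0.06],[-1,[0,0,0],0.14],[-1,[0,0,0],0.22],[-1,[0,0,0],0.3],[-1,[0,0,0],0.38],[-1,[0,0,0],0.45],[-1,[0,0,0],0.5],[-1,[0,0,0],0.5]]'

```text
time: 18.58
position: [571.6, 36.1, 82.9]
ee_rot: [-0.043, -0.706, 0.706, 0.041]
contact_force: [0.9, -0.8, 9.7]
grip_width: 0.19
```

Run:
```python
from h import *
st=arm.state(); print(st["position"],st["contact_force"],st["torque"],tool(st)[:,0],st["joints"].round(2), go(st,[571.5,36,82],(-.117,-.9932)))
```

```text
[571.56481282  36.09169628  82.91168929] [ 0.89373232 -0.79582504  9.71014329] [-0.26437223 -0.00184729 -0.04056363] [-0.99291011  0.11884905 -0.00210119] [-0.84  0.71  1.01  1.87 -0.72  0.98 -1.2 ] (array([0.001, 0.009, 0.001]), [np.float64(-0.001190652365723745), np.float64(1.9988093476342763)])
```

Request:
servo_tool --motion '[[-1,[0,0.01,0],0.01],[-1,[0,0.02,0],0.01],[-1,[0,0.02,0],0.01]]'

```text
time: 18.95
position: [571.6, 36.0, 81.1]
ee_rot: [-0.048, -0.705, 0.706, 0.046]
contact_force: [0.1, -0.8, 12.1]
grip_width: 0.191
```

Request:
servo_tool --motion '[[-1,[0,0.01,0],0],[-1,[0,0.02,0],0],[-1,[0,0.02,0],0]]'

```text
time: 19.32
position: [572.3, 35.9, 80.6]
ee_rot: [0.048, 0.706, -0.705, -0.046]
contact_force: [-7.7, 0.5, 39.1]
grip_width: 0.191
```

Request:
servo_tool --motion '[[-1,[0,-0.01,0],0],[-1,[0,-0.01,0],0],[-1,[0,-0.01,0],0],[-1,[0,-0.01,0],0]]'

```text
time: 19.82
position: [572.2, 36.0, 80.6]
ee_rot: [-0.048, -0.705, 0.706, 0.046]
contact_force: [0.2, -0.7, 17.2]
grip_width: 0.193
```

Run:
```python
from h import *
st=arm.state(); print(st["position"],st["contact_force"],st["torque"],tool(st).round(3),st["grip_width"]*94,st["time"])
a=arm.camera("wrist")[:,:,::-1]; b=arm.camera("top")[:,:,::-1]
cv2.imwrite("pics/fin.png",np.hstack([cv2.resize(a,(400,300)),cv2.resize(b[60:360,100:500],(400,300))]))
```

```text
[572.16921945  35.9764931   80.63034932] [ 0.18024962 -0.71465298 17.17155865] [-0.20124287 -0.02055413  0.24875154] [[-0.991  0.003 -0.133]
 [ 0.133 -0.    -0.991]
 [-0.003 -1.    -0.   ]] 18.14727834504282 19.825
```

View pics/fin.png

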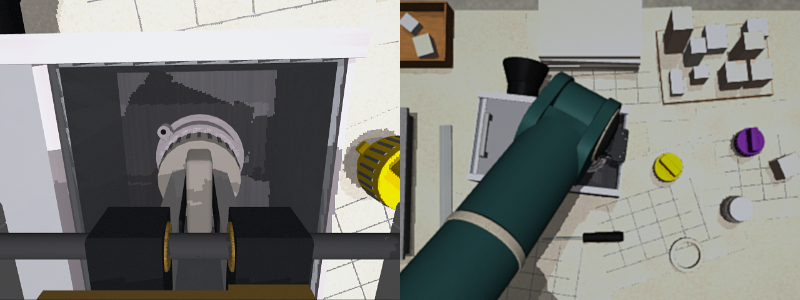

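```bash
python3 -c "
from station import arm
print(arm.sign_off()); s=arm.state(); print(s['position'],s['contact_force'],s['grip_width']*94,s['time'])"
```

```text
the job is handed in; nothing more can be done
None
the job is handed in; nothing more can be done
```

The cover is open against its end stop, and the filter cartridge is seated in the socket, still gripped, turned and held down. I handed the job in at about 20 s of the 61 s allowed. `sign_off` gives no verdict.

- **Cover:** I pushed the handle about 153 mm until the force rose sharply at the stop. The last picture still shows it open. I did not measure the opening against the 140 mm mark; I took it as fully open because it hit the stop.
- **Insertion:** The lugs dropped into the keyways at the first try. The force then matched the spring at full travel, about 13 N.
- **Turn:** The quarter turn clockwise went with little resistance. The tool stands about 1° past the quarter turn, within the stops' roughly 2°.
- **Pressing down:** The force rose to 39 N at TCP height 80.6 mm, where 81.2 mm was expected for the shoulder on the rim. I then eased off to a net 17 N upward on the tool, still at the same height. The grip is on the 18 mm bar.
- **Other things on the table:** The last top view shows those in its frame where they were; the drum lay outside that crop.

**Disagreements:** The wrist camera read about 1.6 mm off along the jaws. Two socket fixes from different yaws differed by about 2.5 mm, so I corrected for that. The top camera put the socket about 3 mm from the position I used. The fit showed only small sideways forces, so I kept my value.

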